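# Air the washed spoon in the lidded bin

## Robot

A 7-joint arm with a two-finger parallel gripper is mounted at the origin on the work surface. World frame = base frame: x ahead of the robot, y to its left, z up, the work surface at z = 0. Lengths are in m, angles in rad, forces in N, time in s.
With the tool pointing down it reaches from about 0.4 to 0.9 m from the base axis. Payload 5.6 kg.
Tool frame: the origin (TCP) lies midway between the tips of the shut fingers; the grasp point (between the pads) lies 19 mm behind it; z points along the fingers, y is the line along which they close (so a half turn about z gives the same grasp; the last joint's range is limited). The gripper opens to 92 mm and grips with 3 to 60 N. Pads are 20 mm wide; open, the fingers measure 128 mm over their backs; the gripper's body (75 mm by 189 mm) begins 69 mm behind the grasp point.
Start: joints at [-1.21, 0.468, -0.012, 1.603, 0.006, 1.071, -0.056], TCP at [0.255, 0.598, 0.215] pointing down, gripper open.
Joint ranges: [-2.53, 2.53], [-0.31, 2.02], [-1.57, 1.55], [0.28, 2.44], [-1.29, 4.43], [0.15, 1.84], [-2.92, 2.92]. Speed limits (rad/s): [2.57, 2.57, 3.14, 3.14, 3.14, 3.14, 3.14].

## Interface

Orientations are given as a 3x3 rotation matrix whose columns are the frame's x, y, z axes.
In Python, from station import env, effector, solver, viewer, workorder, search_frame, tip_of gives the robot as it stands. Calls block until the motion is done:
- env.reach(position, orientation): joint-space move of the TCP to a pose.
- env.movel(position, frame=None, rate=0.15): straight line of the TCP; frame=None keeps the orientation; rate is the mean speed in m/s.
- env.goto_joints(angles): joint-space move.
- effector.release() and effector.grasp(squeeze=None): open the fingers fully, or close them until they stop; squeeze is the grip in N (None keeps the last).
- env.pause(seconds).
- solver.inverse_kinematics(position, orientation): joint angles nearest the present ones, or None.
- env.sense(): the state.
- viewer.read_camera(name): name is "side" or "top" or "wrist"; returns (picture, depth): 420x560x3 uint8, red, green, blue; 420x560 float32, m along the optical axis (not along the pixel's ray), 0 where there is no reading.
- viewer.camera_info(name): a dict with "intrinsics" (3x3 intrinsics, pixels), "eye" and "rotation" of the camera in the world; the wrist camera has in their place "T_tool_cam" (4x4, takes a point from camera to tool coordinates, whose origin is the TCP and whose axes are the flange's). Camera axes: x right, y up, looking along -z (the intrinsics and any distortion apply to the point x, -y, -z); pixel columns grow to the right and rows downward; lengths in m; the calibration is good to about 2 mm. A picture is of the moment at which its call begins: read the wrist's pose just before it. camera_info takes no time and is no camera call.
A pose or a line that the arm cannot do raises env.PlanningError and nothing moves.
- workorder.finish_job(): hands the job in; it is judged then, once.
Trained networks look in the newest picture that a camera, given by its name, has taken for a name from the list of things; names that differ only in an ending like _2 or _b are one class to them, and where a whole thing is asked for, a point or a joint stands for the part that bears it (a point fixed in the world has none). Each returns a list of dicts, best first, with "score" (0 to 1); they miss things now and then, are a little off and sometimes report something else, mostly with a low value. They report only what shows in the picture. A call takes as long as a camera call.
- search_frame(camera, name): "at" ([x, y, z] in m, in world coordinates, good to about 4 mm: the middle of the surface that is visible of it).
- tip_of(camera, name): "at" ([x, y, z] in m, in world coordinates, good to about 4 mm: a listed point, or the origin of a listed thing).
The state is a dict: "t": time; "joint_positions": joint angles; "joint_velocities": joint speeds; "tau": joint torques, N m; "ee_pos": TCP position; "tcp_rot": TCP orientation; "wrist_force": force on the tool from outside, world axes, zero at the start; "moment": the same for the moment, N m; "gripper_width": finger opening in m; "grasp_force": force on a finger pad.
Only numpy, scipy, OpenCV 4.12 (cv2) and the standard library are available. Lean on these libraries where they do the work, as an engineer would, in place of code of your own. Each camera call takes 0.05 s, during which the arm holds its last target. There are 200 camera calls.

## Task

The wooden spoon has just been washed: fold the beige bin's lid right up until it stands upright, lay the spoon flat on the floor of the bin, then fold the lid back down and leave it half open, at 45 degrees, so that the spoon can dry. Leave the jar, the saucers and the creamer standing where they are.

Things in the scene. Friction and masses are not known exactly. Their poses are not given: they have to be found in the camera images.
- bin: Open-topped beige plastic bin, fixed to the deck: 160 (x) by 290 (y) by 65 mm high outside, walls and floor 5 mm thick, with a hinged lid. Origin: centre of its underside; x points away from the front (the lid's hinge is along the +x top edge), y along its long side, z up.
- lid (a joint): Angle of the bin's lid about its hinge (rad): 0 closed and level, 0.785 half open, 1.57 upright, 1.9 is the stop. The hinge is stiff: the lid stays at whatever angle it is left; turning it takes about 0.4 N m plus the lid's weight (0.16 kg), some 2 to 3 N at the pull bar. It starts shut or slightly ajar (up to 0.35 rad).
- lid_hinge (a point): Middle of the hinge line, 80 mm along +x of the bin's frame from its centre and 67 mm above the deck. The hinge line runs along the bin's y.
- lid_bar (a point): Middle of the pull bar: the outer side of a steel wire loop lying in the plane of the 5 mm thick lid, beyond its free edge. The bar is round, 10 mm thick, 96 mm long, parallel to the hinge and 205 mm from it; clear gap of 40 mm between bar and lid edge. It can turn between finger pads. Lid closed: 45 mm in front of the bin, 68 mm above the deck; upright: 272 mm above the deck.
- spoon: Wooden spoon, 209 mm long, 40 g, lying on the deck, bowl up. Origin: on the underside, at its centre of mass; x points along it towards the bowl, z up. The handle is a straight bar 14 mm wide and 12 mm high from x = -110 to +55 mm; the bowl is round, 48 mm across, 14 mm high, centred at x = +75 mm.
- spoon_tip (a point): Bowl end of the spoon: 99 mm along +x from its origin, 6 mm above its underside.
- spoon_tail (a point): Handle end of the spoon: 110 mm along -x from its origin, 6 mm above its underside.
- jar: Bystander: capped glass jar, 72 mm across, 120 mm high. Origin: centre of its underside.
- saucer_low: Bystander: lower of two stacked melamine saucers, 140 mm across, 22 mm high. Origin: centre of its underside.
- saucer_top: Bystander: upper saucer, the same size, nested 8 mm above the lower. Origin: centre of its underside.
- creamer: Bystander: small ceramic creamer, 62 mm across, 68 mm high, with a broken handle. Origin: centre of its underside.

How it is judged:
By the outcome, as a careful person would: the job done as asked, in the order asked, and still so for the second after the job is handed in, with the robot touching nothing.
It also fails if it takes over 70 s, if anything falls off the work surface, if the arm or the gripper's body presses on something with over 40 N, if the wrist force passes 120 N, or if a joint passes its speed limit or range.

## Working session

There is one attempt and no reset: what is moved stays moved. The work goes in short steps, each a Python script; the robot and the scene stay as the last script left them, time stands still between calls to the robot, and variables do not carry over. Pictures are saved under pics/ and viewed, at most 10 in all, crops included, and the job is handed in when it is done.

```bash
ls; mkdir -p pics; python3 - <<'E'
from station import env, effector, solver, viewer, workorder, search_frame, tip_of
import cv2, numpy as np
np.set_printoptions(precision=3,suppress=True)
ims=[]
for c in ("side","top"):
    p,d=viewer.read_camera(c); ims.append(p)
    i=viewer.camera_info(c); print(c,i["eye"],np.array(i["rotation"]).tolist(),np.array(i["intrinsics"]).tolist(),[k for k in i])
    for n in ("bin","lid_hinge","lid_bar","spoon","spoon_tip","spoon_tail","jar","saucer_top","creamer"):
        print(c,n,[(np.round(r["at"],3).tolist(),round(r["score"],2)) for r in tip_of(c,n)[:2]])
    print([(np.round(r["at"],3).tolist(),round(r["score"],2)) for r in search_frame(c,"lid")[:2]])
    cv2.imwrite(f"pics/{c}0.png",p[:,:,::-1])
s=env.sense(); print(s["t"],s["ee_pos"],s["tcp_rot"])
E
```

```text
pics
station.py
side [ 0.261 -0.867  0.702] [[0.9426362688832479, 0.17987601813518583, -0.2812143002866317], [-0.3330182651677805, 0.5651142009974632, -0.7548143976472897], [0.023145186335637263, 0.8051649259194227, 0.5925991414258541]] [[545.1230214718278, 0.0, 283.29517444057745], [0.0, 545.1230214718278, 216.01971011124004], [0.0, 0.0, 1.0]] ['intrinsics', 'eye', 'rotation']
side bin [([0.605, -0.187, 0.004], 0.75), ([0.554, 0.196, -0.002], 0.73)]
side lid_hinge [([0.642, 0.214, 0.065], 0.9)]
side lid_bar [([0.442, 0.17, 0.113], 0.7)]
side spoon [([0.511, -0.169, 0.0], 0.64), ([0.556, 0.194, -0.001], 0.16)]
side spoon_tip [([0.605, -0.194, 0.006], 0.82)]
side spoon_tail [([0.406, -0.137, 0.004], 0.75)]
side jar [([0.465, -0.316, -0.004], 0.6)]
side saucer_top [([0.738, -0.105, 0.005], 0.62), ([0.465, -0.318, -0.001], 0.47)]
side creamer [([0.605, -0.315, 0.001], 0.93)]
[([0.554, 0.167, 0.089], 0.75)]
top [ 0.465 -0.089  1.095] [[-0.020397625917824198, 0.9941238292446047, -0.10630968434230409], [-0.9997613669488159, -0.021113009704787595, -0.005608027981419072], [-0.007819591648631182, 0.1061699248810574, 0.994317253715935]] [[531.7606000944756, 0.0, 281.85433183765235], [0.0, 531.7606000944756, 211.2055157136458], [0.0, 0.0, 1.0]] ['intrinsics', 'eye', 'rotation']
top bin [([0.558, 0.191, 0.004], 0.78)]
top lid_hinge [([0.642, 0.208, 0.068], 0.9), ([0.409, -0.138, 0.006], 0.52)]
top lid_bar [([0.436, 0.169, 0.105], 0.86)]
top spoon [([0.507, -0.165, -0.002], 0.89)]
top spoon_tip [([0.611, -0.19, 0.006], 0.69)]
top spoon_tail [([0.407, -0.139, 0.007], 0.6), ([0.509, -0.166, -0.003], 0.49)]
top jar [([0.462, -0.321, 0.004], 0.76)]
top saucer_top [([0.738, -0.096, 0.008], 0.85)]
top creamer [([0.603, -0.317, 0.003], 0.58), ([0.638, 0.209, 0.069], 0.45)]
[([0.555, 0.195, 0.092], 0.75)]
1.1 [0.255 0.598 0.215] [[-0.92   0.393  0.   ]
 [ 0.393  0.92   0.   ]
 [-0.     0.    -1.   ]]
```

View pics/side0.png

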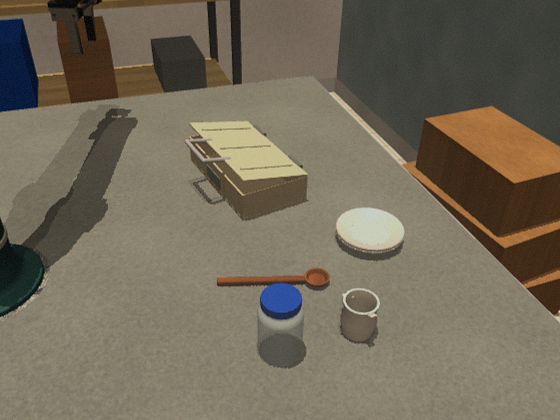

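View pics/top0.png

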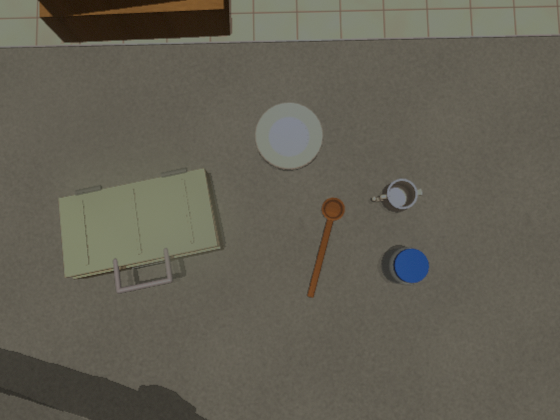

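The side view shows the lid slightly ajar, with the bar at about (205,150). The spoon is at (220–330,280). The top view agrees: bar at about (143,287), spoon from (311,295) to (333,208). The network positions match both pictures. Next I'll refine the bin pose from depth and check that the arm can follow the lid's arc.

```bash
cat > h.py <<'E'
from station import env, effector, solver, viewer, workorder, search_frame, tip_of
import cv2, numpy as np
np.set_printoptions(precision=4,suppress=True)
def cloud(c):
    p,d=viewer.read_camera(c); i=viewer.camera_info(c); K=np.array(i["intrinsics"])
    v,u=np.mgrid[:d.shape[0],:d.shape[1]]
    P=np.stack([(u-K[0,2])/K[0,0]*d,-(v-K[1,2])/K[1,1]*d,-d],-1)
    P=P@np.array(i["rotation"]).T+np.array(i["eye"]); P[d==0]=np.nan
    return p,P
def tool(yaw,tilt):
    "fingers down, leaning: z = down tilted by tilt towards heading yaw; closing dir in the vertical plane of yaw"
    h=np.array([np.cos(yaw),np.sin(yaw),0]); k=np.array([0,0,1.])
    z=np.sin(tilt)*h-np.cos(tilt)*k; y=np.cos(tilt)*h+np.sin(tilt)*k
    return np.stack([np.cross(y,z),y,z],1)
def flip(R): return R*np.array([-1,-1,1])
E
python3 - <<'E'
from h import *
for c in ("top","side"):
    p,P=cloud(c)
    m=(P[...,2]>0.06)&(P[...,2]<0.125)&(P[...,0]>.4)&(P[...,0]<.72)&(P[...,1]>.02)&(P[...,1]<.4)
    m=cv2.morphologyEx(m.astype(np.uint8),cv2.MORPH_OPEN,np.ones((9,9)))>0
    Q=P[m]; 
    for _ in range(3):
        o=Q.mean(0); n=np.linalg.svd(Q-o,full_matrices=False)[2][2]; n*=np.sign(n[2]); Q=Q[abs((Q-o)@n)<.006]
    r=cv2.minAreaRect(Q[:,:2].astype(np.float32)); print(c,len(Q),"n",n,"tilt",np.arccos(n[2]),"yaw",np.arctan2(n[1],n[0]),r)
from functools import reduce
H=np.array([.640,.211,.067]); s=env.sense()
for yaw in (.2,):
  for f in (0,1):
    for tilt in np.radians([20,30,40,50,60,70]):
      R=tool(yaw,tilt); R=flip(R) if f else R
      out=[]
      for a in (.2,.5,.785,1.1,1.4,1.57):
        b=H+.205*np.array([-np.cos(a)*np.cos(yaw),-np.cos(a)*np.sin(yaw),np.sin(a)])
        q=solver.inverse_kinematics(b+.019*R[:,2],R); out.append(None if q is None else np.round(q,2)[[0,4,5,6]].tolist())
      print(f,round(np.degrees(tilt)),out)
E
```

```text
top 12077 n [0.1919 0.0347 0.9808] tilt 0.19627034075722533 yaw 0.17910193530077542 ((0.5621331930160522, 0.19661040604114532), (0.1676318496465683, 0.29114434123039246), 10.738932609558105)
side 3678 n [0.1915 0.036  0.9808] tilt 0.19608053806135164 yaw 0.18593941137346637 ((0.5575457811355591, 0.1941782683134079), (0.17355701327323914, 0.29570141434669495), 10.28429126739502)
0 20 [[-0.79, 0.11, 0.18, -0.4], [-0.84, 0.09, 0.36, -0.35], [-0.83, 0.07, 0.49, -0.3], [-0.83, -0.0, 0.6, -0.21], [-0.82, -0.1, 0.67, -0.1], [-0.8, -0.16, 0.7, -0.05]]
0 30 [None, [-0.9, 0.8, 0.15, -1.09], [-0.87, 0.42, 0.27, -0.67], [-0.84, 0.22, 0.37, -0.43], [-0.84, 0.04, 0.42, -0.24], [-0.83, -0.06, 0.45, -0.14]]
0 40 [None, None, [-0.61, 1.64, 0.21, -1.91], [-0.77, 1.01, 0.19, -1.24], [-0.86, 0.49, 0.18, -0.7], [-0.85, 0.24, 0.19, -0.44]]
0 50 [None, None, None, [-0.46, 2.19, 0.32, -2.43], [-1.01, 2.38, 0.17, -2.61], [0.47, 1.84, 0.57, -1.8]]
0 60 [None, None, None, None, [0.59, 2.24, 0.87, -2.09], [0.58, 2.23, 0.89, -1.99]]
0 70 [None, None, None, None, [0.56, 2.51, 1.16, -2.17], [0.56, 2.52, 1.14, -2.1]]
1 20 [[-0.4, 0.62, 0.23, 2.25], [-0.4, 0.32, 0.38, 2.57], [-0.4, 0.21, 0.51, 2.7], [-0.35, 0.17, 0.61, 2.77], [-0.29, 0.18, 0.69, 2.8], [-0.26, 0.2, 0.71, 2.8]]
1 30 [[0.12, 1.78, 0.41, 1.13], [-0.58, 0.96, 0.19, 1.9], [-0.54, 0.53, 0.29, 2.37], [-0.48, 0.35, 0.39, 2.58], [-0.38, 0.3, 0.45, 2.67], [-0.33, 0.3, 0.47, 2.68]]
1 40 [None, None, [-0.55, 1.64, 0.22, 1.24], [-0.62, 1.05, 0.2, 1.87], [-0.5, 0.76, 0.23, 2.2], [-0.44, 0.69, 0.24, 2.28]]
1 50 [None, None, None, [-0.63, 2.23, 0.3, 0.67], [-0.68, 2.15, 0.21, 0.78], [-0.62, 2.11, 0.19, 0.84]]
1 60 [None, None, None, None, [-0.69, 2.63, 0.48, 0.28], [-0.65, 2.66, 0.45, 0.27]]
1 70 [None, None, None, None, [-0.71, 2.76, 0.8, 0.1], [-0.72, 2.8, 0.75, 0.08]]
```

```bash
cat >> h.py <<'E'
YAW=.185; H=np.array([.6395,.211,.067]); T=np.radians(18); D=.012
h=np.array([np.cos(YAW),np.sin(YAW),0]); k=np.array([0,0,1.])
R=tool(YAW,T)
def tcp(a,back=0.,D=D): return H+.205*(-np.cos(a)*h+np.sin(a)*k)+(D-back)*R[:,2]
def arc(a0,a1,n,rate=.08,lim=60):
    for a in np.linspace(a0,a1,n+1)[1:]:
        env.movel(tcp(a),R,rate=rate); s=env.sense(); f=np.array(s["wrist_force"])
        print("a %.2f"%a,"F",np.round(f,1),"w",round(s["gripper_width"],4),"t",round(s["t"],1))
        if np.linalg.norm(f)>lim: print("ABORT"); return False
    return True
def lidplane(c):
    p,P=cloud(c); L=(P-H)@np.stack([h,np.cross(k,h),k],1)
    return p,P,L
E
python3 - <<'E'
from h import *
env.reach(tcp(.196,.08),R); env.movel(tcp(.196),R,rate=.1); print(env.sense()["wrist_force"])
effector.grasp(30); s=env.sense(); print(s["gripper_width"],s["grasp_force"],s["wrist_force"],s["t"],s["ee_pos"]-tcp(.196))
if .006<s["gripper_width"]<.016: arc(.196,.4,2)
cv2.imwrite("pics/s1.png",viewer.read_camera("side")[0][:,:,::-1])
E
```

```text
[0.4576 0.171  0.3406]
0.008497699216293217 29.99969333410263 [-5.8435  0.4157  0.8784] 5.0583 [-0.0016 -0.0004 -0.0008]
a 0.30 F [-7.3  0.1  3.2] w 0.0091 t 5.5
a 0.40 F [-8.5  0.3  4.9] w 0.0091 t 5.9
```

View pics/s1.png

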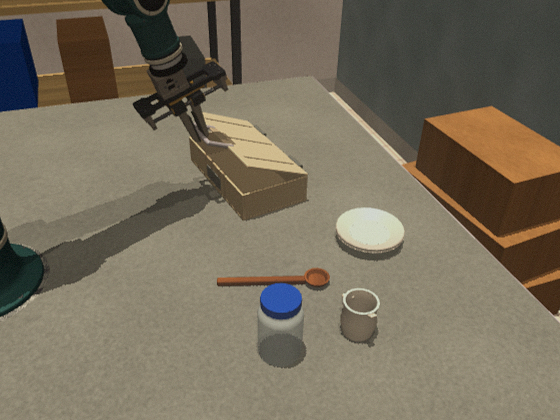

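The fingers hold the bar at about (205,140) and the lid is rising. Next I'll take it on to upright.

```bash
cat >> h.py <<'E'
def lidangle():
    for c in ("top","side"):
        p,P,L=lidplane(c)
        m=(L[...,0]>-.2)&(L[...,0]<.09)&(abs(L[...,1])<.13)&(L[...,2]>.02)&(L[...,2]<.15)
        Q=L[m]
        if len(Q)<150: print(c,len(Q)); continue
        for _ in range(4):
            o=np.median(Q,0); o=Q.mean(0); n=np.linalg.svd(Q-o,full_matrices=False)[2][2]
            Q=Q[abs((Q-o)@n)<max(.004,np.percentile(abs((Q-o)@n),80)*.8)]
        if n[0]<0: n=-n
        print(c,len(Q),"n",n,"angle",np.arctan2(n[0],n[2]),"dist hinge",o@n)
E
python3 - <<'E'
from h import *
if arc(.4,1.575,9,.1):
    effector.release(); env.movel(tcp(1.575,.10),R,rate=.2)
    lidangle(); p,_=viewer.read_camera("side"); cv2.imwrite("pics/s2.png",p[:,:,::-1]); 
    for c in ("side","top"):
        if c=="top": viewer.read_camera(c)
        for n in ("lid_bar","lid_hinge","bin"): print(c,n,[(np.round(r["at"],3),round(r["score"],2)) for r in tip_of(c,n)[:1]])
    print(env.sense()["t"])
E
```

```text
a 0.53 F [-9.1 -1.1  5.3] w 0.0088 t 6.3
a 0.66 F [-12.2  -2.   10.6] w 0.0087 t 6.8
a 0.79 F [-9.9 -3.  13.3] w 0.0089 t 7.2
a 0.92 F [-5.2 -1.3  9.4] w 0.0089 t 7.6
a 1.05 F [-3.1 -2.   5.8] w 0.0087 t 8.0
a 1.18 F [-0.2 -0.5  2.2] w 0.0087 t 8.4
a 1.31 F [ 0.8 -0.6  1.2] w 0.0088 t 8.8
a 1.44 F [ 1.1 -0.8 -0.6] w 0.0088 t 9.3
a 1.57 F [ 1.5 -1.9 -1.7] w 0.0088 t 9.7
top 2081 n [ 1.      0.0005 -0.0093] angle 1.58009404135429 dist hinge -0.004511887336596754
side 3021 n [ 1.      0.0025 -0.0093] angle 1.5801303912143991 dist hinge -0.004796025786356386
side lid_bar [(array([0.644, 0.209, 0.276]), 0.89)]
side lid_hinge [(array([0.638, 0.214, 0.067]), 0.98)]
side bin [(array([ 0.555,  0.194, -0.004]), 0.9)]
top lid_bar [(array([0.636, 0.208, 0.269]), 0.77)]
top lid_hinge [(array([0.638, 0.206, 0.069]), 0.7)]
top bin [(array([0.559, 0.193, 0.001]), 0.88)]
12.0917
```

View pics/s2.png

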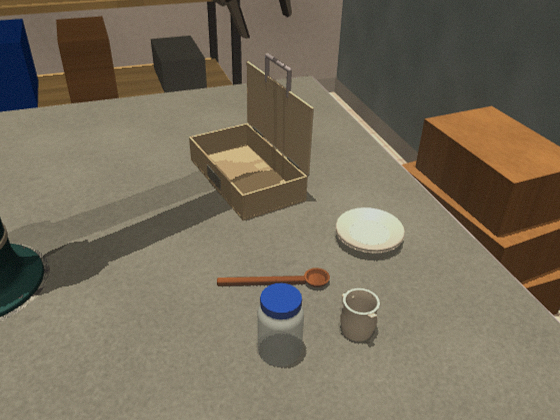

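The lid is upright (1.58 rad by depth) and the bin is empty. The spoon is still at (220–330,280). Next I'll pick it up.

```bash
cat >> h.py <<'E'
B=np.array([.5585,.195,0]); yb=np.cross(k,h)
def spoon(c,zmax=.03):
    p,P=cloud(c); hsv=cv2.cvtColor(p,cv2.COLOR_RGB2HSV)
    m=((hsv[...,0]<14)|(hsv[...,0]>172))&(hsv[...,1]>120)&(P[...,2]<zmax)&(P[...,2]>-.01)&(abs(P[...,1])<.38)&(P[...,0]>.38)&(P[...,0]<.68)
    m=cv2.morphologyEx(m.astype(np.uint8),cv2.MORPH_OPEN,np.ones((2,2)))
    n,l,st,_=cv2.connectedComponentsWithStats(m); l=l==1+np.argmax(st[1:,4])
    return P[l]
E
python3 - <<'E'
from h import *
tl,tp=np.array([.4065,-.138]),np.array([.608,-.192])
for c in ("top","side"):
    Q=spoon(c); u=(tp-tl)/np.linalg.norm(tp-tl)
    for _ in range(3):
        s=(Q[:,:2]-Q[:,:2].mean(0))@u; e0,e1=s.min(),s.max()
        hd=Q[(s>e0+.01)&(s<e0+.14)][:,:2]; o=hd.mean(0); v=np.linalg.svd(hd-o,full_matrices=False)[2][0]; u=v*np.sign(v@u)
    s=(Q[:,:2]-o)@u; print(c,len(Q),"yaw",np.arctan2(u[1],u[0]),"len",np.ptp(s),"origin",o+u*(s.min()+.110),o+u*(s.max()-.099),Q[:,2].max())
sy=-.262
for f in (0,1):
    Rp,Rl=tool(sy+np.pi/2,0),tool(YAW,np.radians(20))
    if f: Rp,Rl=flip(Rp),flip(Rl)
    P0=np.array([.510,-.167,.004])
    for p,r in ((P0+.1*k,Rp),(P0,Rp),(B-.10*h-.0055*yb+.3*k,Rl),(B+.009*h-.0055*yb+.12*k,Rl),(B+.009*h-.0055*yb+.036*k,Rl)):
        q=solver.inverse_kinematics(p,r); print(f,None if q is None else np.round(q,2))
E
```

```text
top 775 yaw -0.27457576656018373 len 0.20550407097445933 origin [ 0.512  -0.1687] [ 0.5087 -0.1677] 0.019994619224648513<stdin>:7: RuntimeWarning: Mean of empty slice.
  ret = um.true_divide(
Traceback (most recent call last):
IndexError: index 0 is out of bounds for axis 0 with size 0
```

```bash
python3 - <<'E'
from h import *
sy=-.270
for f in (0,1):
    Rp,Rl=tool(sy+np.pi/2,0),tool(YAW,np.radians(20))
    if f: Rp,Rl=flip(Rp),flip(Rl)
    P0=np.array([.510,-.168,.004])
    for p,r in ((P0+.1*k,Rp),(P0,Rp),(B-.10*h-.0055*yb+.3*k,Rl),(B+.009*h-.0055*yb+.12*k,Rl),(B+.009*h-.0055*yb+.036*k,Rl)):
        q=solver.inverse_kinematics(p,r); print(f,None if q is None else np.round(q,2))
    p=B+.009*h-.0055*yb+.036*k; q=solver.inverse_kinematics(p,flip(Rl)); print("opp",np.round(q,2))
E
```

```text
0 [-0.09  0.45  0.44  1.99 -0.27  0.76  1.8 ]
0 [-0.02  0.61  0.35  2.02 -0.37  0.57  1.89]
0 [-0.85 -0.11  0.33  2.14  0.21  0.78 -0.45]
0 [-0.69  0.37  0.31  2.1  -0.1   0.35 -0.14]
0 [-0.61  0.52  0.22  2.13 -0.17  0.16 -0.09]
opp [-0.42  0.52 -0.01  2.12  0.48  0.19  2.45]
1 [-0.28  0.49  0.68  2.   -0.43  0.79 -1.19]
1 [-0.16  0.65  0.53  2.03 -0.57  0.61 -1.08]
1 [-0.67 -0.09  0.16  2.13  0.17  0.77  2.72]
1 [-0.36  0.37 -0.08  2.08  0.31  0.37  2.63]
1 [-0.42  0.52 -0.01  2.12  0.48  0.19  2.45]
opp [-0.61  0.52  0.22  2.13 -0.17  0.16 -0.09]
```

```bash
python3 - <<'E'
from h import *
sy=-.270; Rp=tool(sy+np.pi/2,0); P0=np.array([.510,-.168,.0045])
env.movel(env.sense()["ee_pos"]-.12*h,None,rate=.25)
env.reach(P0+.2*k,Rp); env.movel(P0+.03*k,Rp,rate=.2); env.movel(P0,Rp,rate=.08)
print(env.sense()["wrist_force"]); effector.grasp(20); s=env.sense(); print(s["gripper_width"],s["grasp_force"],s["wrist_force"])
env.movel(P0+.04*k,Rp,rate=.1); env.movel(P0+.26*k,Rp,rate=.2)
s=env.sense(); print(s["gripper_width"],s["grasp_force"],s["moment"],s["t"])
cv2.imwrite("pics/s3.png",viewer.read_camera("side")[0][:,:,::-1])
E
```

```text
[ 0.8446 -0.3869  0.5565]
0.013415300984193612 19.995477497577667 [-0.31    0.0806  0.2822]
0.013653400796502756 19.994653165340424 [0.022  0.0564 0.01  ] 19.2583
```

View pics/s3.png

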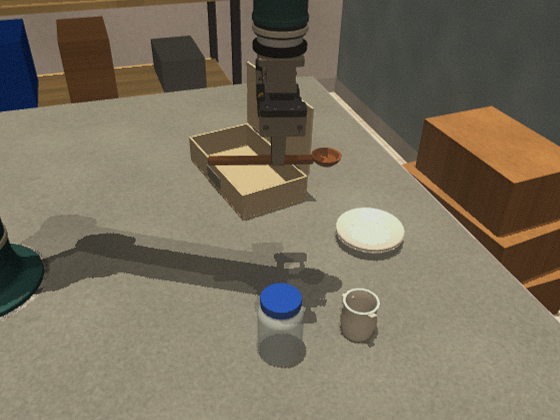

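The spoon is held level at (210–340,158), and nothing else has moved. Next I'll place it with the tool tilted so the gripper clears the lid.

```bash
python3 - <<'E'
from h import *
Rl=flip(tool(YAW,np.radians(20))); C=B+.0055*yb
env.reach(C-.12*h+.27*k,Rl); print(env.sense()["t"])
env.movel(C-.02*h+.15*k,Rl,rate=.2); env.movel(C+.009*h+.10*k,Rl,rate=.15)
env.movel(C+.009*h+.036*k,Rl,rate=.06)
s=env.sense(); print(s["wrist_force"],s["gripper_width"],s["t"],(s["ee_pos"]-C)@np.stack([h,yb,k],1),s["joint_positions"])
cv2.imwrite("pics/s4.png",viewer.read_camera("side")[0][:,:,::-1])
E
```

```text
20.6333Traceback (most recent call last):
  File "<stdin>", line 4, in <module>
host.PlanningError: the arm cannot follow that straight line within its joint ranges
```

```bash
python3 - <<'E'
from h import *
C=B+.0055*yb
s=env.sense();print(s["joint_positions"])
for th in (15,18,20):
  for f in (0,1):
    Rl=tool(YAW,np.radians(th)); Rl=flip(Rl) if f else Rl
    print(th,f)
    for x,z in ((-.12,.27),(-.07,.21),(-.02,.15),(.009,.10),(.009,.07),(.009,.036)):
        q=solver.inverse_kinematics(C+x*h+z*k,Rl); print(None if q is None else np.round(q,2))
E
```

```text
[-1.4353 -0.1965  0.8231  2.2344  0.4172  0.7585  2.4608]
15 0
[-1.06 -0.08  0.53  2.16  0.17  0.81 -0.45]
[-1.21  0.14  0.81  2.15 -0.07  0.64 -0.19]
[-1.2   0.41  0.93  2.1  -0.53  0.58  0.24]
[-1.12  0.56  0.88  2.07 -0.77  0.55  0.44]
[-1.09  0.61  0.84  2.08 -0.87  0.51  0.53]
[-1.05  0.67  0.8   2.09 -1.    0.48  0.64]
15 1
[-1.48 -0.15  0.92  2.18  0.29  0.83  2.6 ]
[-0.88  0.12  0.43  2.13  0.03  0.64  2.85]
[-0.63  0.3   0.21  2.07  0.    0.53  2.89]
[-0.42  0.42 -0.01  2.02  0.16  0.45  2.76]
[-0.42  0.47 -0.01  2.04  0.18  0.38  2.73]
[-0.42  0.53 -0.01  2.05  0.23  0.32  2.69]
18 0
[-1.01 -0.1   0.46  2.19  0.23  0.75 -0.51]
[-1.21  0.11  0.78  2.19  0.01  0.58 -0.26]
[-1.22  0.39  0.93  2.14 -0.53  0.5   0.24]
[-1.13  0.54  0.87  2.11 -0.81  0.47  0.49]
[-1.09  0.59  0.83  2.12 -0.94  0.44  0.59]
[-1.04  0.65  0.76  2.12 -1.08  0.39  0.72]
18 1
[-1.46 -0.18  0.86  2.21  0.37  0.79  2.52]
[-1.1   0.1   0.66  2.18  0.04  0.58  2.85]
[-0.69  0.28  0.27  2.11  0.01  0.45  2.88]
[-0.62  0.41  0.21  2.08 -0.02  0.36  2.91]
[-0.43  0.46 -0.01  2.08  0.28  0.31  2.63]
[-0.43  0.52 -0.01  2.09  0.36  0.24  2.55]
20 0
[-0.98 -0.11  0.41  2.22  0.26  0.72 -0.54]
[-1.2   0.09  0.76  2.21  0.07  0.53 -0.32]
[-1.23  0.37  0.93  2.17 -0.54  0.45  0.25]
[-1.13  0.52  0.86  2.13 -0.85  0.42  0.52]
[-1.09  0.58  0.81  2.14 -1.    0.38  0.65]
[-1.02  0.63  0.72  2.15 -1.15  0.33  0.79]
20 1
[-1.44 -0.2   0.82  2.24  0.42  0.76  2.46]
[-1.47  0.11  1.06  2.22 -0.02  0.53  2.91]
[-0.73  0.27  0.31  2.14  0.01  0.4   2.87]
[-0.62  0.4   0.21  2.1   0.02  0.31  2.86]
[-0.63  0.46  0.22  2.11 -0.03  0.24  2.9 ]
[-0.59  0.52  0.18  2.12  0.01  0.17  2.86]
```

```bash
python3 - <<'E'
from h import *
Rl=tool(YAW,np.radians(20)); C=B-.0055*yb
env.reach(C-.12*h+.27*k,Rl); print(env.sense()["t"],env.sense()["joint_positions"])
env.movel(C-.02*h+.15*k,Rl,rate=.2); env.movel(C+.009*h+.10*k,Rl,rate=.15)
env.movel(C+.009*h+.036*k,Rl,rate=.06)
s=env.sense(); print(s["wrist_force"],s["gripper_width"],s["t"],(s["ee_pos"]-C)@np.stack([h,yb,k],1),s["joint_positions"])
cv2.imwrite("pics/s4.png",viewer.read_camera("side")[0][:,:,::-1])
E
```

```text
23.15 [-0.9547 -0.1216  0.4166  2.2221  0.2545  0.716  -0.5136]
[ 0.2407 -0.3938  0.1362] 0.013850914547485372 25.8333 [0.0093 0.     0.0364] [-0.6306  0.5235  0.2492  2.13   -0.2382  0.1656 -0.0216]
```

View pics/s4.png

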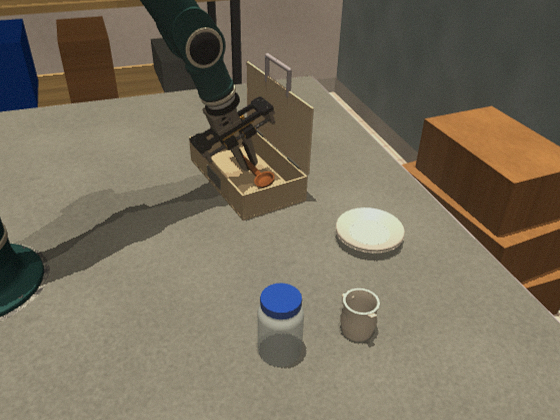

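The spoon hangs low inside the bin, with its bowl at (264,180), and the gripper body clears both the lid and the front wall. I'll release it here.

```bash
python3 - <<'E'
from h import *
Rl=tool(YAW,np.radians(20)); C=B-.0055*yb
effector.release(); s=env.sense(); print(s["wrist_force"],s["gripper_width"])
env.movel(C+.009*h+.11*k,Rl,rate=.08); print(env.sense()["wrist_force"])
env.movel(C-.10*h+.27*k,Rl,rate=.2)
lidangle(); p,P,L=lidplane("side"); t,_=viewer.read_camera("top")
for n in ("spoon","spoon_tip","spoon_tail"): print(n,[(np.round((np.array(r["at"])-B)@np.stack([h,yb,k],1),3),round(r["score"],2)) for c in("side","top") for r in tip_of(c,n)[:1]])
q=cv2.hconcat([cv2.resize(p[100:240,160:340],(504,392)),cv2.resize(t[130:310,40:240],(290,392))])
cv2.imwrite("pics/s5.png",q[:,:,::-1]); print(env.sense()["t"])
E
```

```text
[-0.1398  0.0415  0.3368] 0.09191535603531593
[ 0.335  -0.0992 -0.7555]
top 2532 n [ 1.      0.0006 -0.0095] angle 1.5803258998998764 dist hinge -0.004516457549188984
side 3020 n [ 1.      0.0024 -0.0083] angle 1.5791219373921088 dist hinge -0.0047147242020222635
spoon [(array([ 0.011, -0.006,  0.008]), 0.91)]
spoon_tip [(array([ 0.01 , -0.1  ,  0.009]), 0.54), (array([ 0.012, -0.105,  0.015]), 0.64)]
spoon_tail [(array([0.013, 0.104, 0.009]), 0.58), (array([0.016, 0.104, 0.01 ]), 0.79)]
29.7833
```

View pics/s5.png

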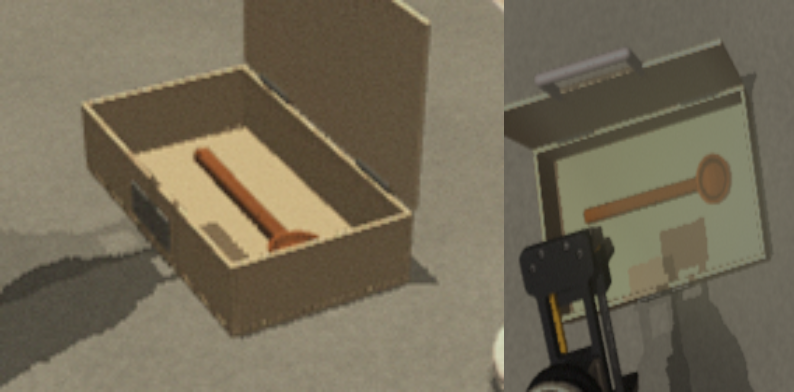

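Both crops show the spoon lying flat on the floor of the bin, bowl up. The lid is still upright. Next I'll fold it to 45°.

```bash
python3 - <<'E'
from h import *
import h as hh
hh.H=H-.0015*h
env.movel(env.sense()["ee_pos"]+.10*k,None,rate=.2)
env.reach(tcp(1.58,.10),R); env.movel(tcp(1.58),R,rate=.12); print(env.sense()["wrist_force"])
effector.grasp(30); s=env.sense(); print(s["gripper_width"],s["wrist_force"],s["t"])
if .006<s["gripper_width"]<.016 and arc(1.58,.785,6,.1):
    effector.release(); env.movel(tcp(.785,.12),R,rate=.2)
    p,_=viewer.read_camera("side"); cv2.imwrite("pics/s6.png",p[:,:,::-1]); lidangle(); print(env.sense()["t"])
E
```

```text
[ 0.9318 -0.5064  0.8247]
0.008857274091749322 [ 0.1349 -0.3299 -0.1673] 33.3167
a 1.45 F [-1.5 -0.9  3.2] w 0.0087 t 33.7
a 1.31 F [-2.9 -0.7  6.9] w 0.0087 t 34.2
a 1.18 F [-3.2 -1.2  5.2] w 0.0093 t 34.6
a 1.05 F [-2.8 -0.4  2.2] w 0.0088 t 35.0
a 0.92 F [-0.1  1.1 -1.4] w 0.0087 t 35.4
a 0.79 F [ 1.9  0.9 -3.3] w 0.0093 t 35.9
top 6004 n [ 0.7036 -0.0006  0.7105] angle 0.7805211527206081 dist hinge 0.0035871786409936157
side 472 n [ 0.69   -0.0014  0.7238] angle 0.7614556301939803 dist hinge 0.004671577134669663
38.0333
```

View pics/s6.png

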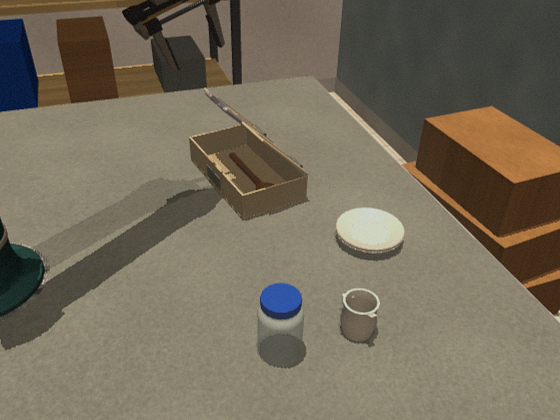

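The lid stands at about 0.78 rad, the spoon is flat inside, and the bystanders haven't moved. The gripper is clear, so I'm handing in.

```bash
python3 -c "
from h import *
print(workorder.finish_job())"
```

```text
the job is handed in; nothing more can be done
None
```

I handed the job in at about 38 s: I raised the lid upright (about 1.58 rad), laid the spoon flat on the bin floor after letting it drop about 2 cm, and left the lid half open at about 0.78 rad. The jar, saucers and creamer did not move.

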